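# Load a jewellery packing tray in number order and add its display card

## Task

Load the packing tray: put each jewellery case that is on the bench upright into the pocket with the same colour and number of gold studs, one after another from the lowest number to the highest, leaving the pockets of missing cases empty. Only when all the cases are in, slide the black card along its chute until its end hangs out over the front edge (the end nearest the robot), take it there, and lay it flat, lengthwise and centred on the blue felt-topped rest at the end of the tray. Do not disturb the tape roll or the calculator.

Things in the scene. Friction and masses are not known exactly. Their poses are not given: they have to be found in the camera images.
- case1: Jewellery case number 1: rigid square case 42 x 42 x 36 mm high, about 50 to 100 g, black base, gold band, red lid with a row of 1 gold stud on top; a small gold clasp on one side at mid height (look only). Origin at the centre of its underside, z up through the lid, x and y square to its sides. Starts upright on the bench. Absent (None) in some runs.
- case2: Jewellery case number 2: rigid square case 42 x 42 x 36 mm high, about 50 to 100 g, black base, gold band, yellow lid with a row of 2 gold studs on top; a small gold clasp on one side at mid height (look only). Origin at the centre of its underside, z up through the lid, x and y square to its sides. Starts upright on the bench. Absent (None) in some runs.
- case3: Jewellery case number 3: rigid square case 42 x 42 x 36 mm high, about 50 to 100 g, black base, gold band, green lid with a row of 3 gold studs on top; a small gold clasp on one side at mid height (look only). Origin at the centre of its underside, z up through the lid, x and y square to its sides. Starts upright on the bench. Absent (None) in some runs.
- case4: Jewellery case number 4: rigid square case 42 x 42 x 36 mm high, about 50 to 100 g, black base, gold band, blue lid with a row of 4 gold studs on top; a small gold clasp on one side at mid height (look only). Origin at the centre of its underside, z up through the lid, x and y square to its sides. Starts upright on the bench. Absent (None) in some runs.
- case5: Jewellery case number 5: rigid square case 42 x 42 x 36 mm high, about 50 to 100 g, black base, gold band, white lid with a row of 5 gold studs on top; a small gold clasp on one side at mid height (look only). Origin at the centre of its underside, z up through the lid, x and y square to its sides. Starts upright on the bench. Absent (None) in some runs.
- case6: Jewellery case number 6: rigid square case 42 x 42 x 36 mm high, about 50 to 100 g, black base, gold band, purple lid with a row of 6 gold studs on top; a small gold clasp on one side at mid height (look only). Origin at the centre of its underside, z up through the lid, x and y square to its sides. Starts upright on the bench. Absent (None) in some runs.
- tray: Wooden packing tray, fixed. Origin at bench level between pockets 3 and 4; y along the row of pockets, x away from the robot. Six pockets 52 x 52 mm inside, 56 mm apart; floor 3 mm, walls (4 mm thick) 13 mm above the bench. Seated cases stand 14 mm apart: hold them along the tray's x, fingertips above the walls. The front strip (8 mm high, to x = -52 mm) bears coloured, studded plates.
- pocket1 (a point): Centre of the floor of pocket 1 (red plate, 1 stud), 3 mm above the bench; axes as the tray's. The pockets run from 1 at the tray's +y end to 6 at its -y end.
- pocket2 (a point): Centre of the floor of pocket 2 (yellow plate, 2 studs), 3 mm above the bench; axes as the tray's.
- pocket3 (a point): Centre of the floor of pocket 3 (green plate, 3 studs), 3 mm above the bench; axes as the tray's.
- pocket4 (a point): Centre of the floor of pocket 4 (blue plate, 4 studs), 3 mm above the bench; axes as the tray's.
- pocket5 (a point): Centre of the floor of pocket 5 (white plate, 5 studs), 3 mm above the bench; axes as the tray's.
- pocket6 (a point): Centre of the floor of pocket 6 (purple plate, 6 studs), 3 mm above the bench; axes as the tray's.
- rest (a point): Centre of the top of the card rest, a blue felt-topped block on the tray's -y end: 104 mm long along the tray's x, 44 mm wide along y, top 30 mm above the bench; 72 mm clear from its centre line to pocket 6's end wall (save a 6 mm high strip). Axes as the tray's. The card lies on it lengthwise, its sides overhanging 8 mm each, so fingers holding the card by its sides pass the block.
- chute: Card chute: grey block 170 (x) x 80 (y) x 40 mm high, fixed, left or right of the work (it trades places with the basket). Origin at bench level under its centre, x away from the robot. Its flat top, 40 mm up, is a channel 64 mm wide between aluminium rails 8 mm wide, 10 mm high, both ends open. Front edge (robot side) at local x = -85 mm, clear bench before it.
- card: Black rigid display card 100 (x) x 60 (y) x 5 mm, 30 to 60 g, gold lines on one face; origin at the centre of its underside. Starts lengthwise in the chute, 10 to 25 mm short of the front edge, sides shut in by the rails. Slides freely (push its rear end with closed fingers or drag it). It tips off beyond 50 mm of overhang; at about 40 mm it can be gripped by its width before the chute.
- tape: Orange roll of packing tape, 92 mm across, 45 mm high, standing flat beyond the tray; origin at the centre of its underside. Bystander.
- calculator: Black pocket calculator 75 x 140 x 14 mm lying beyond the tray; origin at the centre of its underside. Bystander.
- basket: Grey basket of gold bangles, 160 x 120 x 55 mm high, fixed; origin at the centre of its underside. Bystander, an obstacle only.

How it is judged:
On the way, in this order (a step that is already met when the one before it is completed fails the run):
1. case 1 (red) stands upright on the floor of pocket 1 (horizontal distance between case1 and pocket1 below 0.011 m and z of case1 in the frame of pocket1 between -0.004 and 0.004 m and angle between case1's own z axis and vertical below 0.12 rad), for 0.2 s.
2. case 2 (yellow) stands upright on the floor of pocket 2 (horizontal distance between case2 and pocket2 below 0.011 m and z of case2 in the frame of pocket2 between -0.004 and 0.004 m and angle between case2's own z axis and vertical below 0.12 rad), for 0.2 s.
3. case 3 (green) stands upright on the floor of pocket 3 (horizontal distance between case3 and pocket3 below 0.011 m and z of case3 in the frame of pocket3 between -0.004 and 0.004 m and angle between case3's own z axis and vertical below 0.12 rad), for 0.2 s.
4. case 4 (blue) stands upright on the floor of pocket 4 (horizontal distance between case4 and pocket4 below 0.011 m and z of case4 in the frame of pocket4 between -0.004 and 0.004 m and angle between case4's own z axis and vertical below 0.12 rad), for 0.2 s.
5. case 5 (white) stands upright on the floor of pocket 5 (horizontal distance between case5 and pocket5 below 0.011 m and z of case5 in the frame of pocket5 between -0.004 and 0.004 m and angle between case5's own z axis and vertical below 0.12 rad), for 0.2 s.
6. case 6 (purple) stands upright on the floor of pocket 6 (horizontal distance between case6 and pocket6 below 0.011 m and z of case6 in the frame of pocket6 between -0.004 and 0.004 m and angle between case6's own z axis and vertical below 0.12 rad), for 0.2 s.
7. after the cases, the card lies on the chute, slid out so that 20 mm or more of it hangs over the front edge (x of card in the frame of chute between -0.1 and -0.055 m and z of card in the frame of chute between 0.035 and 0.05 m and angle between the z axis of card and the z axis of chute, either way round below 0.1 rad), for 0.2 s.
At the end, for the whole second after the job is handed in: Every case present stands upright (within 7 degrees) on the floor of its own pocket, within 11 mm of its centre; the card lies flat on the rest, either face up, centred within 15 mm and in line with it within 10 degrees; all released and at rest (all of step 1 and all of step 2 and all of step 3 and all of step 4 and all of step 5 and all of step 6 and linear speed of each of case1, case2, case3, case4, case5, case6, card below 0.02 m/s and horizontal distance between card and rest below 0.015 m and z of card in the frame of rest between -0.004 and 0.009 m and angle between the x axis of card and the x axis of tray, either way round below 0.18 rad and angle between the z axis of card and the z axis of tray, either way round below 0.1 rad); the robot touches nothing.
It fails at once if the tape roll is moved more than 30 mm (distance of tape from where it was at the start of the episode above 0.03 m).
It fails at once if the calculator is moved more than 30 mm (distance of calculator from where it was at the start of the episode above 0.03 m).
Of case1, case2, case3, case4, case5, case6 only 4 to 6 are there at a start; the rules pass over those that are not, and their reading is None.
At some moment in a run one of case1, case2, case3, case4, case5, case6 may be knocked a few centimetres aside while the robot is not near it.
Once in a run the grip may slacken for a moment while it holds something.
It also fails if it takes over 208 s, if anything falls off the work surface, if the arm or the gripper's body presses on something with over 40 N, if the wrist force passes 120 N, or if a joint passes its speed limit or range.

## Robot

A 6-joint arm with a two-finger parallel gripper is mounted at the origin on the work surface. World frame = base frame: x ahead of the robot, y to its left, z up, the work surface at z = 0. Lengths are in m, angles in rad, forces in N, time in s.
With the tool pointing down it reaches from about 0.425 to 0.925 m from the base axis. Payload 12.5 kg.
Tool frame: the origin (TCP) lies at the very end of the fingers, on their centre line; the grasp point (between the pads) lies 19 mm behind it; z points along the fingers, y is the line along which they close (so a half turn about z gives the same grasp; the last joint's range is limited). The gripper opens to 85 mm and grips with 20 to 120 N. Pads are 22 mm wide; open, the fingers measure 114 mm over their backs; the gripper's body (76 mm by 85 mm) begins 54 mm behind the grasp point. The pads swing forward as they close: fully open they stand 13 mm farther back than shut.
Start: joints at [-1.32, 0.491, 1.559, -0, 1.092, -0.106], TCP at [0.218, -0.586, 0.231] pointing down, gripper open.
Joint ranges: [-3.1, 3.1], [-0.84, 2.19], [0.05, 2.79], [-1.13, 4.28], [0.06, 2.93], [-2.69, 2.69]. Speed limits (rad/s): [2.22, 2.22, 2.79, 3.14, 3.14, 3.14].

## Interface

Orientations are given as a unit quaternion [x, y, z, w].
In Python, from bench import r, imaging, eoat gives the robot as it stands (r), with the cameras (imaging) and the gripper (eoat). Calls block until the motion is done:
- r.move_ptp(position, orientation): joint-space move of the TCP to a pose.
- r.movel(position, max_speed=0.15, frame=None): straight line of the TCP; frame=None keeps the orientation; max_speed is the mean speed in m/s.
- r.move_joints(angles): joint-space move.
- eoat.move_gripper(opening, squeeze=None): finger opening in m; squeeze is the grip in N (None keeps the last); returns when the fingers have stopped.
- r.wait(seconds).
- r.ik(position, orientation): joint angles nearest the present ones, or None.
- r.get_state(): the state.
- imaging.capture(name): name is "side" or "top"; returns the picture (480x640x3 uint8, blue, green, red); there is no depth.
- imaging.calibration(name): a dict with "K" (3x3 intrinsics, pixels), "eye" and "attitude" of the camera in the world. Camera axes: x right, y down, z forward; pixel columns grow to the right and rows downward; lengths in m; the calibration is good to about 2 mm. A picture is of the moment at which its call begins. calibration takes no time and is no camera call.
A pose or a line that the arm cannot do raises r.PlanningError and nothing moves.
- r.job_done(): hands the job in; it is judged then, once.
The state is a dict: "time": time; "q": joint angles; "dq": joint speeds; "tau": joint torques, N m; "tool_pos": TCP position; "tool_rot": TCP orientation; "contact_force": force on the tool from outside, world axes, zero at the start; "moment": the same for the moment, N m; "opening": finger opening in m; "gripper_force": force on a finger pad.
Only numpy, scipy, OpenCV 4.12 (cv2) and the standard library are available. Lean on these libraries where they do the work, as an engineer would, in place of code of your own. Each camera call takes 0.05 s, during which the arm holds its last target. There are 200 camera calls.

## Working session

There is one attempt and no reset: what is moved stays moved. The work goes in short steps, each a Python script; the robot and the scene stay as the last script left them, time stands still between calls to the robot, and variables do not carry over. Pictures are saved under pics/ and viewed, at most 14 in all, crops included, and the job is handed in when it is done.

```bash
ls; mkdir -p pics
python3 - <<'E'
from bench import r, imaging, eoat
import cv2
for n in("top","side"):
    cv2.imwrite(f"pics/{n}0.png",imaging.capture(n)); c=imaging.calibration(n); print(n,c)
s=r.get_state(); print(s["time"],s["tool_rot"],s["opening"])
E
```

```text
bench.py
pics
top {'K': array([[524.58468356,   0.        , 326.8086456 ],
       [  0.        , 524.58468356, 242.87798821],
       [  0.        ,   0.        ,   1.        ]]), 'eye': array([ 0.37928515, -0.00650475,  1.08256105]), 'attitude': array([-0.69761089,  0.70685463, -0.08238813,  0.08311295])}
side {'K': array([[497.20747455,   0.        , 314.6621101 ],
       [  0.        , 497.20747455, 242.49227242],
       [  0.        ,   0.        ,   1.        ]]), 'eye': array([ 0.58971002, -0.9630407 ,  0.73681475]), 'attitude': array([ 0.88920495, -0.02081582,  0.00495081, -0.45700848])}
0.1 [ 9.84125660e-01  1.77472280e-01 -3.74842988e-05 -5.23025447e-04] 0.08519180061948912
```

View pics/top0.png

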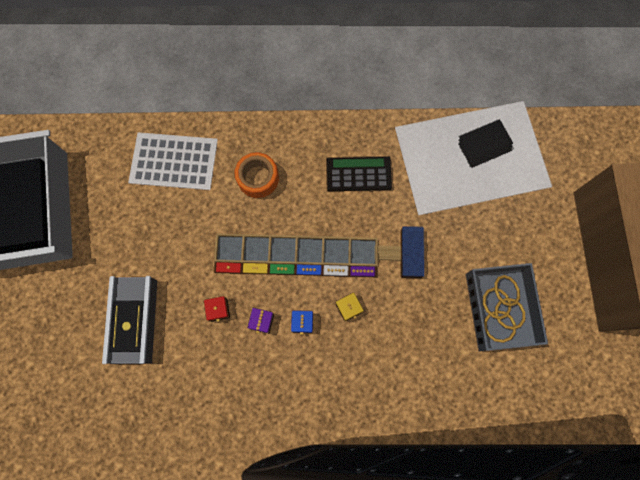

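View pics/side0.png

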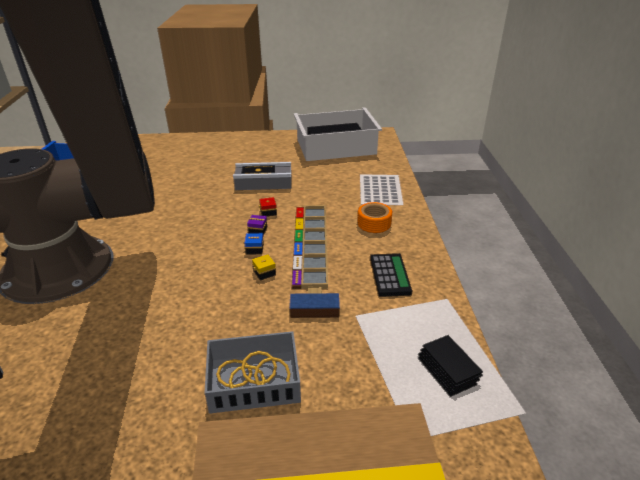

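```bash
cat > h.py <<'E'
from bench import r, imaging, eoat
import cv2, numpy as np
from scipy.spatial.transform import Rotation as R
# colour bands in HSV
BAND={1:[((0,150,60),(6,255,255)),((174,150,60),(180,255,255))],2:[((22,160,90),(33,255,255))],3:[((45,100,40),(80,255,255))],
      4:[((105,150,90),(122,255,255))],5:[((0,0,170),(180,50,255))],6:[((128,90,40),(155,255,255))]}
def world(px,z,cam="top"):
    c=imaging.calibration(cam); p=np.c_[np.atleast_2d(px),np.ones(len(np.atleast_2d(px)))]
    d=R.from_quat(c["attitude"]).apply(p@np.linalg.inv(c["K"]).T)
    return c["eye"]+d*((z-c["eye"][2])/d[:,2])[:,None]
def blobs(mask,z,amin,amax):
    """contours as (centre xy, size, angle of long side, area px) on plane z"""
    out=[]
    for c in cv2.findContours(mask,cv2.RETR_EXTERNAL,cv2.CHAIN_APPROX_NONE)[0]:
        a=cv2.contourArea(c)
        if amin<a<amax:
            w=world(c[:,0,:].astype(float),z)[:,:2]
            (ctr,(l,b),ang)=cv2.minAreaRect((w*1000).astype(np.float32))
            if l<b: l,b,ang=b,l,ang+90
            M=cv2.moments(c); m=world([M["m10"]/M["m00"],M["m01"]/M["m00"]],z)[0,:2]
            out.append(dict(c=np.array(ctr)/1000,m=m,s=(l,b),ang=np.radians(ang),a=a,px=(M["m10"]/M["m00"],M["m01"]/M["m00"])))
    return out
def cmask(hsv,bands):
    m=np.zeros(hsv.shape[:2],np.uint8)
    for lo,hi in bands: m|=cv2.inRange(hsv,lo,hi)
    return m
def shot(): return cv2.cvtColor(imaging.capture("top"),cv2.COLOR_BGR2HSV)
def lids(hsv,ks=(1,2,4,6)):
    out={}
    for k in ks:
        m=cv2.morphologyEx(cmask(hsv,BAND[k]),cv2.MORPH_CLOSE,np.ones((5,5)))
        out[k]=[b for b in blobs(m,.036,200,1200) if b["s"][0]<62 and b["s"][1]>32]
    return out
def pose(yaw):
    """tool down, closing line along yaw"""
    y=np.array([np.cos(yaw),np.sin(yaw),0]); z=np.array([0,0,-1.])
    return R.from_matrix(np.c_[np.cross(y,z),y,z]).as_quat()
def best(pos,yaw):
    o=[(abs(q[5]),pose(a)) for a in (yaw,yaw+np.pi) if (q:=r.ik(pos,pose(a))) is not None]
    return min(o,key=lambda t:t[0])[1]
def park(): r.move_joints([-1.32,.491,1.559,0,1.092,-.106])
E
python3 - <<'E'
from h import *
hsv=shot()
for k,v in lids(hsv,range(1,7)).items():
    for b in v: print(k,b["c"].round(4),b["m"].round(4),np.round(b["s"],1),round(np.degrees(b["ang"]),1),np.round(b["px"]),b["a"])
roi=np.zeros(hsv.shape[:2],np.uint8); roi[225:300,200:440]=255
print("floors", hsv[250,230],hsv[250,312],"felt",hsv[250,412],"chute",hsv[290,120],hsv[355,130],"card",hsv[340,131],"rail",hsv[320,109])
g=cmask(hsv,[((0,0,60),(180,70,160))])&roi
for b in blobs(g,.003,250,900): print("floor",b["c"].round(4),b["m"].round(4),np.round(b["s"],1),round(np.degrees(b["ang"]),1),np.round(b["px"]),b["a"])
f=cmask(hsv,[((100,80,20),(125,255,160))])&roi
for b in blobs(f,.03,500,2500): print("rest",b["c"].round(4),b["m"].round(4),np.round(b["s"],1),round(np.degrees(b["ang"]),1),np.round(b["px"]),b["a"])
im=cv2.cvtColor(hsv,cv2.COLOR_HSV2BGR)
cv2.imwrite("pics/crop1.png",np.hstack([cv2.resize(im[265:375,95:165],None,fx=5,fy=5,interpolation=0),cv2.resize(im[225:335,390:435],None,fx=5,fy=5,interpolation=0)]))
cv2.imwrite("pics/crop2.png",cv2.resize(im[228:338,200:385],None,fx=4,fy=4,interpolation=0))
E
```

```text
1 [0.4991 0.2167] [0.4989 0.2169] [42.5 42.4] 10.4 [215. 308.] 409.0
2 [ 0.4993 -0.0501] [ 0.4991 -0.0498] [41.9 41.8] 115.6 [349. 306.] 401.0
4 [0.4711 0.0442] [0.4711 0.0447] [40.  39.3] 89.3 [302. 321.] 385.5
6 [0.4741 0.1277] [0.474  0.1277] [42.5 41.7] 75.8 [260. 320.] 407.5
floors [90 10 99] [95 16 97] felt [110 123  87] chute [120  11 116] [140   7 110] card [15 31 33] rail [102   7 184]
floor [ 0.6177 -0.0832] [ 0.6176 -0.0823] [50.8 49.9] 88.6 [363. 252.] 507.0
floor [ 0.6206 -0.0263] [ 0.6194 -0.0268] [50.8 49.7] 89.2 [336. 251.] 508.0
floor [0.6214 0.0306] [0.6216 0.0286] [50.6 49.7] 89.2 [310. 250.] 476.0
floor [0.6246 0.0865] [0.6245 0.085 ] [50.7 50.4] 87.6 [283. 249.] 493.0
floor [0.6272 0.1425] [0.627  0.1413] [50.7 49.8] 89.2 [257. 249.] 492.0
floor [0.6294 0.199 ] [0.6292 0.1973] [50.5 50. ] 87.1 [230. 248.] 467.5
rest [ 0.6111 -0.1829] [ 0.611  -0.1829] [103.2  43.2] 177.4 [413. 251.] 965.0
```

View pics/crop1.png

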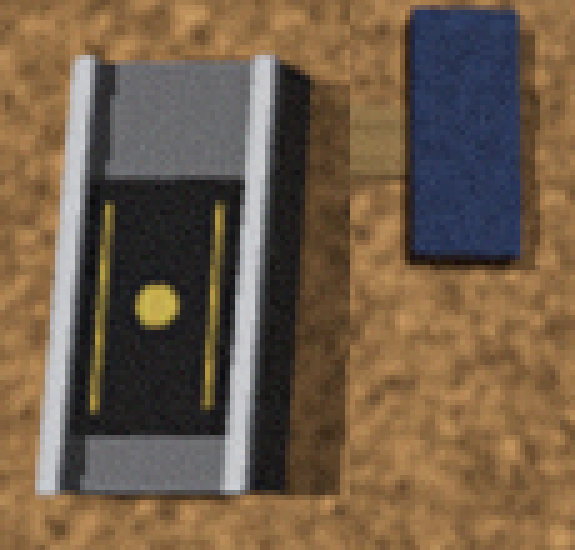

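View pics/crop2.png

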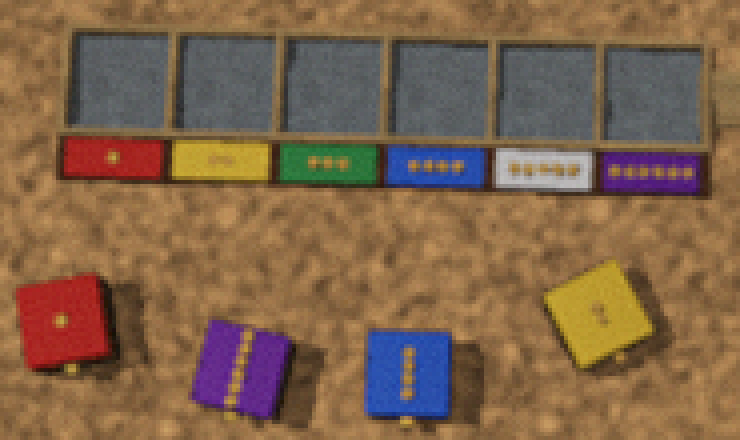

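```bash
cat >> h.py <<'E'
PX=np.array([[.6293,.1988],[.6271,.1424],[.6246,.0862],[.6213,.0302],[.6200,-.0264],[.6177,-.0831]])
T0=PX.mean(0); e=PX[0]-PX[5]; TYAW=np.arctan2(-e[0],e[1])
TX=np.array([np.cos(TYAW),np.sin(TYAW)]); TY=np.array([-TX[1],TX[0]])
def pocket(k): return T0+TY*.056*(3.5-k)
def fz(): return r.get_state()["contact_force"][2]
def find(k,z=.036):
    """lid of case k; {} entries off the plates since plates are not square"""
    v=lids(shot(),(k,))[k]
    return v[0] if len(v)==1 else v
def lower(xy,z0,z1,lim=12):
    """step down, stopping on touch"""
    f0=fz(); z=z0
    while z>z1+1e-6:
        z=max(z-.002,z1); r.movel([*xy,z],max_speed=.04)
        if abs(fz()-f0)>lim: print("touch at",round(z,4),round(fz()-f0,1)); break
    return z
def pick(k):
    b=find(k); print("case",k,b["c"].round(4),np.round(b["s"],1),round(np.degrees(b["ang"]),1))
    yaw=(b["ang"]-TYAW+np.pi/4)%(np.pi/2)-np.pi/4+TYAW; xy=b["c"]
    eoat.move_gripper(.066,squeeze=50); q=best([*xy,.1],yaw)
    r.move_ptp([*xy,.12],q); r.movel([*xy,.04]); lower(xy,.017,.011)
    eoat.move_gripper(.0,squeeze=50); s=r.get_state(); print("grip",round(s["opening"],4),round(s["gripper_force"],1))
    r.movel([*xy,.07],max_speed=.12); s=r.get_state(); print("lift",round(s["opening"],4),round(s["gripper_force"],1))
    return abs(s["opening"]-.042)<.006
def place(k):
    xy=pocket(k); q=best([*xy,.07],TYAW); q0=r.get_state()["tool_rot"]
    if (R.from_quat(q)*R.from_quat(q0).inv()).magnitude()>np.pi/2: q=(R.from_quat(q)*R.from_euler("z",np.pi)).as_quat()
    r.movel([*xy,.07],max_speed=.12,frame=q); s=r.get_state(); print("over",round(s["opening"],4),round(s["gripper_force"],1))
    r.movel([*xy,.03],max_speed=.08); lower(xy,.024,.0145)
    eoat.move_gripper(.062); r.wait(.2); r.movel([*xy,.12]); park()
def check(k):
    b=find(k)
    w=world([b["px"]],.039)[0,:2]; print("placed",k,"off mm",((b["c"]+w-b["m"]-pocket(k))*1000).round(1),np.round(b["s"],1),"t",round(r.get_state()["time"],1))
E
python3 - <<'E'
from h import *
print(T0,np.degrees(TYAW))
if pick(1): place(1); check(1)
E
```

```text
[0.62333333 0.05801667] -2.3563543457893066
case 1 [0.499  0.2167] [42.5 42.1] 9.9
grip 0.0409 51.1
lift 0.0413 50.7
over 0.0409 50.6
placed 1 off mm [2.2 2.5] [43.1 42.2] t 14.3
```

```bash
sed -i 's/np.round(b\["s"\],1),"t"/np.round(b["s"],1),round(np.degrees(b["ang"]),1),"t"/' h.py
python3 - <<'E'
from h import *
check(1)
if pick(2): place(2); check(2)
im=imaging.capture("top"); cv2.imwrite("pics/a2.png",cv2.resize(im[228:338,200:400],None,fx=3.5,fy=3.5))
E
```

```text
placed 1 off mm [2.2 2.6] [43.  42.2] 89.2 t 14.3
case 2 [ 0.4993 -0.0501] [41.9 41.7] 115.8
grip 0.0411 51.1
lift 0.0414 50.5
over 0.0413 50.5Traceback (most recent call last):
  File "<stdin>", line 3, in <module>
  File "h.py", line 74, in check
    w=world([b["px"]],.039)[0,:2]; print("placed",k,"off mm",((b["c"]+w-b["m"]-pocket(k))*1000).round(1),np.round(b["s"],1),round(np.degrees(b["ang"]),1),"t",round(r.get_state()["time"],1))
             ~^^^^^^
TypeError: list indices must be integers or slices, not str
```

Run:
```python
from h import *
print([ (b["c"],b["s"]) for b in find(2)])
im=imaging.capture("top"); cv2.imwrite("pics/a2.png",cv2.resize(im[228:338,200:400],None,fx=3.5,fy=3.5))
```

```text
Traceback (most recent call last):
TypeError: string indices must be integers, not 'str'
```

Run:
```python
from h import *
im=imaging.capture("top"); cv2.imwrite("pics/a2.png",cv2.resize(im[228:338,200:400],None,fx=3.5,fy=3.5))
for k,v in lids(shot()).items():
  for b in v: print(k,b["c"].round(4),np.round(b["s"],1),round(np.degrees(b["ang"]),1),b["a"])
```

```text
1 [0.632 0.201] [42.7 42.2] 89.2 379.5
2 [0.627  0.1416] [42.8 42.1] 89.2 381.0
4 [0.4711 0.0443] [39.9 39.3] 89.3 389.5
6 [0.4741 0.1277] [42.2 42.1] 76.5 408.5
```

View pics/a2.png

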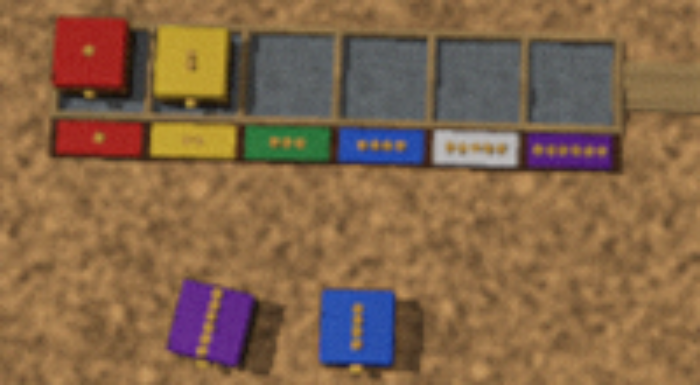

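Red and yellow cases sit upright in pockets 1 and 2; purple (210,322) and blue (357,327 in the crop) still stand on the bench. On to 4 and 6.

```bash
cat >> h.py <<'E'
def find(k):
    for i in range(5):
        v=lids(shot(),(k,))[k]
        if len(v)==1: return v[0]
    print("not found",k,v); return None
E
python3 - <<'E'
from h import *
if pick(4):
    place(4); check(4)
    for k in (1,2): check(k)
E
```

```text
case 4 [0.4711 0.0442] [40.  39.3] 89.3
grip 0.0414 50.7
lift 0.041 50.3
over 0.0412 50.3
placed 4 off mm [-1.2  0.9] [41.8 40.9] 86.0 t 41.5
placed 1 off mm [2.2 2.6] [42.9 42.2] 89.2 t 41.5
placed 2 off mm [-2.7 -0.5] [46.1 42.3] 176.9 t 41.6
```

Run:
```python
from h import *
if pick(6):
    place(6)
    for k in (1,2,4,6): check(k)
hsv=shot(); im=cv2.cvtColor(hsv,cv2.COLOR_HSV2BGR)
cv2.imwrite("pics/a6.png",cv2.resize(im[228:380,90:440],None,fx=2.2,fy=2.2))
# chute: rails (bright, z=.05) and card (dark, z=.045)
roi=np.zeros(hsv.shape[:2],np.uint8); roi[265:375,95:165]=255
for b in blobs(cmask(hsv,[((0,0,150),(180,40,255))])&roi,.05,150,1500): print("rail",b["c"].round(4),np.round(b["s"],1),round(np.degrees(b["ang"]),1),b["a"])
m=cv2.morphologyEx(cmask(hsv,[((0,0,0),(180,255,55))])&roi,cv2.MORPH_OPEN,np.ones((3,3)))
for b in blobs(m,.045,100,4000): print("dark",b["c"].round(4),np.round(b["s"],1),round(np.degrees(b["ang"]),1),b["a"])
g=cmask(hsv,[((20,100,100),(32,255,255))])&roi
for b in blobs(g,.045,10,400): print("gold",b["c"].round(4),np.round(b["s"],1),round(np.degrees(b["ang"]),1),b["a"],np.round(b["px"]))
print("col",hsv[290:366:2,130,2])
```

```text
case 6 [0.4741 0.1277] [42.3 42.1] 76.5
grip 0.0413 50.9
lift 0.0411 50.6
over 0.0409 50.6
placed 1 off mm [2.7 2.8] [42.5 42.4] 87.6 t 55.5
placed 2 off mm [-2.7 -0.6] [46.1 42.1] 177.6 t 55.6
placed 4 off mm [-1.2  0.9] [41.8 40.9] 86.0 t 55.6
placed 6 off mm [-0.7  1. ] [42.1 41.1] 178.6 t 55.7
rail [0.4793 0.3525] [167.4   8. ] 179.8 250.5
rail [0.4793 0.4244] [169.3   8. ] 179.8 262.0
dark [0.4631 0.3894] [110.7  61. ] 179.9 1309.0
dark [0.4765 0.3408] [162.2  13.5] 179.8 474.0
gold [0.4659 0.389 ] [16.2 13.6] 89.3 48.5 [126. 326.]
gold [0.466  0.3669] [75.8  3.2] 0.2 24.5 [137. 324.]
gold [0.4656 0.4109] [77.8  3.1] 0.3 24.0 [115. 328.]
col [111 101 109 109 113  81  32  35  34  28  31  35  38  32  31  32  38 102
 132  67  25  33  36  26  33  29  37  33  33  32  33  91 115 111 114 111
 119  70]
```

View pics/a6.png

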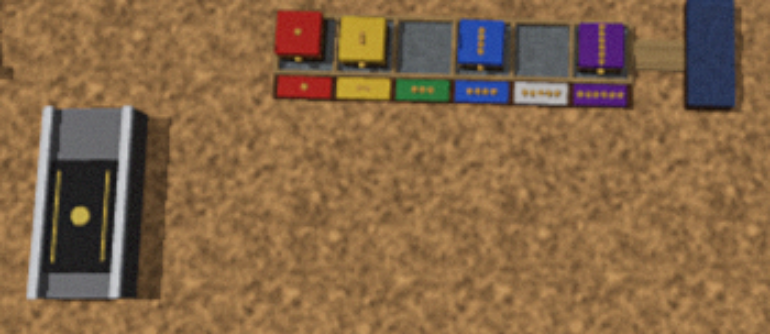

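All four cases are seated; the card lies in the chute (centre at crop 80,216), 21 mm short of its front edge, with the chute centre at (0.479, 0.389). Now push.

```bash
cat >> h.py <<'E'
CH=np.array([.4793,.3885])
def card():
    hsv=shot(); roi=np.zeros(hsv.shape[:2],np.uint8); roi[265:400,95:165]=255
    g=cmask(hsv,[((20,100,100),(32,255,255))])&roi
    v=[b for b in blobs(g,.045,10,400)]
    for b in v: print("gold",b["c"].round(4),np.round(b["s"],1),b["a"])
    return np.mean([b["c"] for b in v if b["s"][0]>60],0)
E
python3 - <<'E'
from h import *
eoat.move_gripper(0.,squeeze=50)
q=best([.55,.389,.1],np.pi/2)
r.move_ptp([.553,.389,.12],q); r.movel([.553,.389,.0425],max_speed=.1)
r.movel([.535,.389,.0425],max_speed=.08); f0=r.get_state()["contact_force"]
r.movel([.470,.389,.0425],max_speed=.04); print(r.get_state()["contact_force"]-f0,r.get_state()["q"])
r.wait(.2); r.movel([.49,.389,.0425],max_speed=.1); r.movel([.49,.389,.15]); park()
c=card(); print("card local",c-CH, r.get_state()["time"])
cv2.imwrite("pics/c1.png",cv2.resize(imaging.capture("top")[265:400,80:200],None,fx=4,fy=4))
for p in([.373,.389,.05],[.58,-.18,.05]):
    for a in(np.pi/2,-np.pi/2): print(r.ik(p,pose(a)))
E
```

```text
[ 1.69108867 -0.86433489  0.75686405] [ 5.83001397e-01  7.05283185e-01  1.75257850e+00 -1.14346073e-05
  6.83721982e-01 -9.87669959e-01]
gold [0.4093 0.3887] [15.9 15.2] 50.0
gold [0.4084 0.3672] [77.6  3.1] 25.5
gold [0.409  0.4112] [77.6  3.1] 24.0
card local [-0.07057153  0.00070538] 68.0167
[ 6.83807274e-01  6.27021819e-01  1.93073727e+00 -4.44089210e-16
  5.83833565e-01 -8.86989053e-01]
[ 6.83807274e-01  6.27021819e-01  1.93073727e+00 -4.44089210e-16
  5.83833565e-01  2.25460360e+00]
[-4.09649387e-01  6.91263915e-01  1.75673841e+00 -4.44089210e-16
  6.93590324e-01 -1.98044571e+00]
[-4.09649387e-01  6.91263915e-01  1.75673841e+00 -4.44089210e-16
  6.93590324e-01  1.16114694e+00]
```

View pics/c1.png

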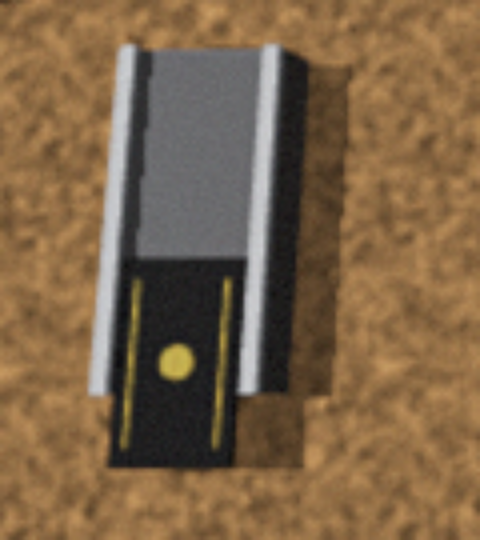

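The card overhangs about 36 mm (its near end at crop row 465, chute edge at row 392), flat between the rails. Grip and carry it.

Run:
```python
from h import *
REST=np.array([.6111,-.1829]); off=.0344
P=np.array([.3743,.389]); D=REST-off*TX
st=lambda n:print(n,[round(r.get_state()[k],4) for k in("opening","gripper_force","time")])
eoat.move_gripper(.085,squeeze=60)
r.move_ptp([*P,.12],pose(np.pi/2)); r.movel([*P,.05],max_speed=.1); f0=fz(); lower(P,.03,.019)
eoat.move_gripper(.0,squeeze=60); st("grip"); print(fz()-f0)
r.movel([*P,.055],max_speed=.06); st("lift")
if r.get_state()["opening"]>.05:
    r.movel([*D,.055],max_speed=.12,frame=pose(TYAW+np.pi/2)); st("over")
    for n,a in(("top",(200,320,340,460)),("side",(230,350,240,400))):
        i=imaging.capture(n); cv2.imwrite(f"pics/d_{n}.png",cv2.resize(i[a[0]:a[1],a[2]:a[3]],None,fx=4,fy=4))
```

```text
grip [0.0586, 62.9487, 75.475]
4.1732378843503755
lift [0.0583, 64.0283, 76.225]
over [0.0588, 64.0342, 81.4167]
```

View pics/d_side.png

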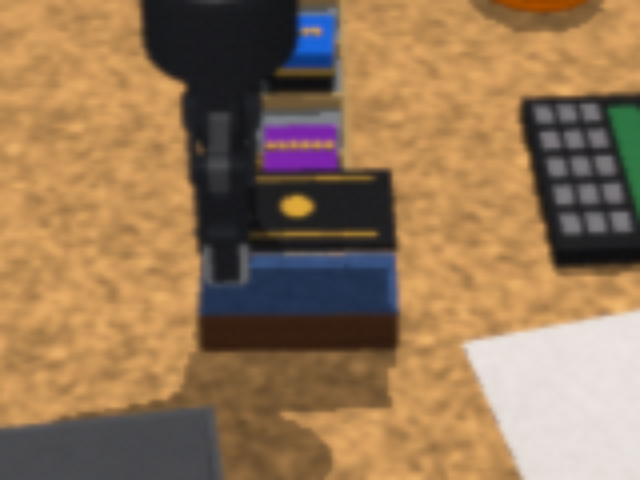

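The card is held level above the rest (gold disc at side-image pixel 314,282), its far end in line with the block's. Check the disc by ray, then lower and release.

Run:
```python
from h import *
REST=np.array([.6111,-.1829]); D=REST-.0344*TX
w=world([[314.2,281.5]],.081,"side")[0,:2]; print("disc-rest",w-REST)
if np.linalg.norm(w-REST)<.012:
    r.movel([*D,.03],max_speed=.08); z=lower(D,.02,.0095,8)
    print(r.get_state()["opening"])
    eoat.move_gripper(.085); r.wait(.3); r.movel([*D,.13],max_speed=.1); park(); r.wait(.3)
    hsv=shot(); im=cv2.cvtColor(hsv,cv2.COLOR_HSV2BGR); cv2.imwrite("pics/e.png",cv2.resize(im[215:295,200:440],None,fx=3.3,fy=3.3))
    roi=np.zeros(hsv.shape[:2],np.uint8); roi[215:295,392:440]=255
    for b in blobs(cmask(hsv,[((20,100,90),(32,255,255))])&roi,.035,8,400): print("gold",b["c"].round(4),np.round(b["s"],1),round(np.degrees(b["ang"]),1))
    for k in (1,2,4,6): check(k)
```

```text
disc-rest [ 0.0033325  -0.00153039]
0.05781438004682255
placed 1 off mm [2.7 2.9] [42.9 42.2] 87.6 t 88.1
placed 2 off mm [-2.7 -0.3] [46.  42.6] 176.6 t 88.2
placed 4 off mm [-1.2  0.6] [41.8 40.9] 85.6 t 88.2
placed 6 off mm [-0.7  1. ] [42.1 41.1] 178.6 t 88.3
```

View pics/e.png

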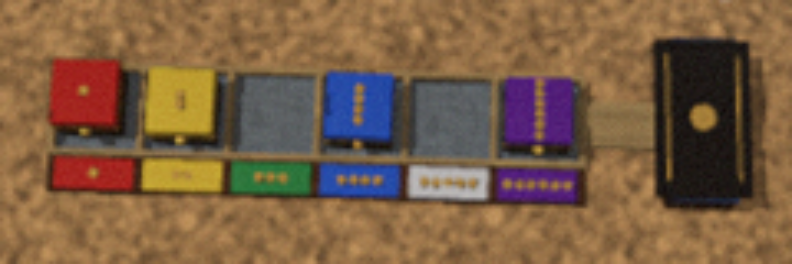

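Run:
```python
from h import *
print("top disc off mm",(world([[413.0,250.5]],.035)[0,:2]-[.6111,-.1829])*1000)
cv2.imwrite("pics/f.png",cv2.resize(imaging.capture("side")[190:340,240:400],None,fx=4,fy=4))
```

```text
top disc off mm [ 0.1446764  -0.21230525]
```

View pics/f.png

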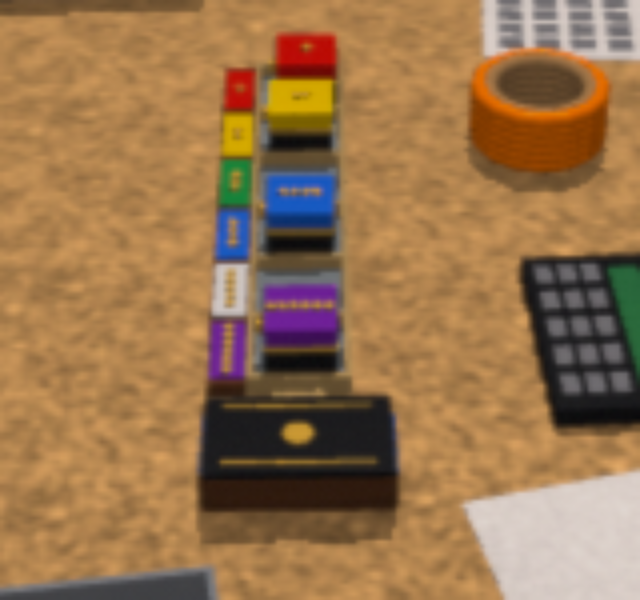

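The card is flat and centred on the rest; yellow, blue and purple are seated. Red (side crop 306,50) looks offset, so I check its height by crossing the two views.

Run:
```python
from h import *
t,s=imaging.capture("top"),imaging.capture("side")
cv2.imwrite("pics/g.png",np.hstack([cv2.resize(t[225:285,205:265],(390,390)),cv2.resize(s[185:245,285:345],(390,390))]))
def tri(a,b):
    o=[];d=[]
    for n,p in(("top",a),("side",b)):
        w=world([p],0,n)[0]; e=imaging.calibration(n)["eye"]; o.append(e); d.append((w-e)/np.linalg.norm(w-e))
    k=np.linalg.lstsq(np.c_[d[0],-d[1]],o[1]-o[0],rcond=None)[0]
    p,q=o[0]+k[0]*d[0],o[1]+k[1]*d[1]; return ((p+q)/2).round(4),np.linalg.norm(p-q).round(4)
print("red",tri((225.2,242.3),(316.5,201.75)),pocket(1))
print("yellow",tri((200+180/3.3,215+99/3.3),(240+300/4,190+96/4)),pocket(2))
print("purple",tri((200+539/3.3,215+110/3.3),(240+300/4,190+304/4)),pocket(6))
```

```text
red (array([0.6345, 0.2013, 0.0382]), np.float64(0.0031)) [0.62908937 0.19789829]
yellow (array([0.6281, 0.1412, 0.0371]), np.float64(0.0027)) [0.62678696 0.14194564]
purple (array([ 0.6182, -0.0812,  0.039 ]), np.float64(0.0038)) [ 0.6175773  -0.08186495]
```

View pics/g.png

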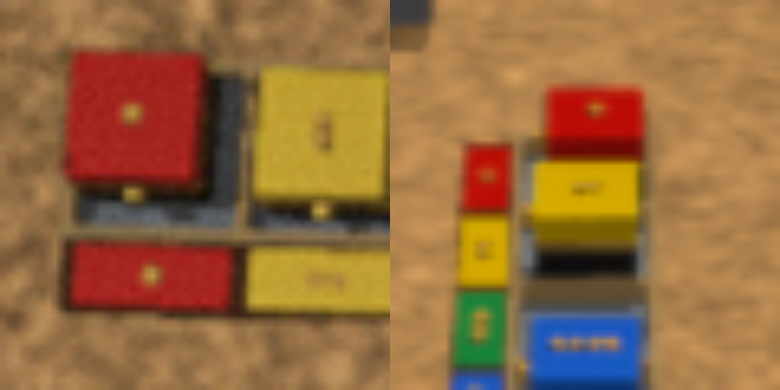

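```bash
python3 -c "
from bench import r, imaging, eoat
print(r.job_done())"
```

```text
the job is handed in; nothing more can be done
None
```

I placed cases 1, 2, 4 and 6 upright in their own pockets (red sits about 5 mm off centre, the others closer), laid the card flat and centred on the rest, and handed the job in; it returned no verdict.

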